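# Scrape the offcuts from the tilted tray into the tin

### The job

Take the wide-bladed scraper from its rack and, with its edge on the floor of the tilted metal tray, sweep both stuck steel offcuts down over the open lip into the tin that stands below it; push them with the blade, never with the gripper's fingers. Then hang the scraper back in its own place in the rack, and leave the tin standing under the lip.

Things in the scene. Friction and masses are not known exactly. Their poses are not given: they have to be found in the camera images.
- scraper_grip (a point): Wide scraper, loose, hanging upright. Point: centre of its wooden grip block, 40 along x, 24 along y (grasp across this), 46 mm high along z (up). Guard plate 40 x 60 x 6 mm below it, underside 29 mm under the point, rests on the rack's rails. Below hangs a blade 78 mm wide along x, 4 mm thick along y (10 at its top); its straight lower edge is 85 mm under the point. About 0.18 kg.
- rack: Fixed rack, origin at the centre of its underside: two level rails along its x, tops 70 mm up, 30 mm apart; a blade hangs in the gap. Lift a scraper straight up 60 mm or more to clear; lower it back within 10 mm across the rails. Two places, 55 mm either side of the origin along x, either may hold the wide scraper; the other holds a narrow one, blade 28 mm, with a slim round grip.
- tray: Aluminium tray fixed on a green stand, tilted 13.75 degrees. Origin: centre of its floor's upper face, 95 mm above the table. x level, across; y along the floor, uphill; z square to the floor. The floor runs from y = -95 mm (open lip, no wall) to +91 mm (end wall), 98 mm wide between side walls; walls 22 mm high. Offcuts lie from y = -60 to +45 mm and stay put by friction.
- cup: The tin to fill: open, round, steel, standing loose on the table below the tray's lip, 112 mm across, 60 mm high, 3 mm wall, 0.35 kg. Origin: centre of its underside, about 22 mm in plan beyond the lip; its rim is about 12 mm below the lip. Another tin like it stands elsewhere and is not used.
- offcut_a_mid (a point): Lower offcut on the slope: a square steel bar end 18 x 18 x 14 mm high on the tray floor, within 22 mm of the centre line, 35 g. Point: its centre.
- offcut_b_mid (a point): Upper offcut on the slope: a flat steel bar end 26 x 14 x 12 mm high (x, y, z) on the tray floor, within 22 mm of the centre line, 35 g. Point: its centre.

How it is judged:
On the way, in this order (a step that is already met when the one before it is completed fails the run):
1. the wide scraper's edge is in the tray, within about 14 mm of its floor (z of scraper_grip in the frame of tray between 0.06 and 0.098 m and x of scraper_grip in the frame of tray between -0.03 and 0.03 m and y of scraper_grip in the frame of tray between -0.085 and 0.125 m), for 0.1 s.
2. both offcuts are in the tin (horizontal distance between each of offcut_a_mid, offcut_b_mid and cup below 0.052 m and z of offcut_a_mid in the frame of cup between 0 and 0.045 m and z of offcut_b_mid in the frame of cup between 0 and 0.045 m), for 0.2 s.
At the end, for the whole second after the job is handed in: Both offcuts lie in the tin; the wide scraper hangs upright (within 10 degrees) in its own place in the rack, within 20 mm of where it was; the tin stands upright within 30 mm of where it was (all of step 2 and distance of scraper_grip from where it was at the start of the episode below 0.02 m and angle between scraper_grip's own z axis and vertical below 0.17 rad and linear speed of cup below 0.02 m/s and angle between cup's own z axis and vertical below 0.15 rad and distance of cup from where it was at the start of the episode below 0.03 m); the robot touches nothing.
It fails at once if the gripper's fingers push an offcut (contact force between the fingers and offcut_a above 0.5 N or contact force between the fingers and offcut_b above 0.5 N).
It also fails if it takes over 51 s, if anything falls off the work surface, if the arm or the gripper's body presses on something with over 40 N, if the wrist force passes 120 N, or if a joint passes its speed limit or range.

### The arm

A 6-joint arm with a two-finger parallel gripper is mounted at the origin on the work surface. World frame = base frame: x ahead of the robot, y to its left, z up, the work surface at z = 0. Lengths are in m, angles in rad, forces in N, time in s.
With the tool pointing down it reaches from about 0.25 to 0.725 m from the base axis. Payload 4 kg.
Tool frame: the origin (TCP) lies on the centre line of the jaws, within the pads' length; the fingertips stand 11 mm ahead of it and the grasp point (between the pads) lies 8 mm behind it; z points along the fingers, x is the direction in which the jaws open and shut, and the axes are right-handed (so a half turn about z gives the same grasp; the last joint's range is limited). The gripper opens to 85 mm and grips with 20 to 120 N. Pads are 22 mm wide; open, the fingers measure 114 mm over their backs; the gripper's body (76 mm by 85 mm) begins 54 mm behind the grasp point. The pads swing forward as they close: fully open they stand 13 mm farther back than shut.
Start: joints at [1.136, 0.241, 0.005, 1.335, 0, 1.571], TCP at [0.211, 0.453, 0.242] pointing down, gripper open.
Joint ranges: [-2.72, 2.72], [-1.05, 1.87], [-1.09, 1.28], [-1.99, 2.15], [-1.42, 1.44], [-3.14, 3.14]. Speed limits (rad/s): [2.79, 2.79, 3.14, 3.14, 3.14, 3.14].

### API

Orientations are given as a unit quaternion [x, y, z, w].
In Python, from workcell import bot, viewer, order gives the robot as it stands. The module is installed in compiled form; this text tells all that it offers.
- The arm moves only by the tool send_rows, never from a script. Its argument "increments" is a list that holds one entry, the list of rows, each a list of 4 numbers: the shift along the tool's x, y, z in m, then the turn about the tool's z in degrees. A call has exactly 8 rows; each row shifts and turns the pose as measured when the row begins, along the tool's axes as they then stand; what a row does not reach is not made up. A row lasts 1/10 s, in which the tool goes at most 50 mm and 8.59 degrees, less where a joint would pass 70% of its speed; a pose out of reach is approached as far as the arm can. A call is refused whole if a number of a shift passes 0.05 or a number of a turn 8.59, either way. A call with a gripper value outside its range is refused whole. "hand" is the closure, from -1 (fully open) to 1 (shut), so that 0 is half open, set as the call begins (left out, the last holds). The fingers move at their own pace and stop on an object; the grip force is fixed at half the most. Time passes only in rows, so rows that do not move let the fingers close, or fill a call up. It gives the time, the measured TCP pose, the force and the opening at its end, in the units of the state.
- bot.get_obs(): the state, without advancing time (a new reading comes with each control period).
- viewer.camera(name): name is "scene" or "top" or "wrist"; returns a dict with "image" (480x640x3 uint8, red, green, blue), "range_z" (480x640 float32, m along the optical axis (not along the pixel's ray), 0 where there is no reading), "camera_matrix" (3x3 intrinsics, pixels), "dist" ([k1, k2, p1, p2, k3] as OpenCV has them; the pictures are not rectified), "eye" and "rotation" of the camera in the world. Camera axes: x right, y down, z forward; pixel columns grow to the right and rows downward; lengths in m; the calibration is good to about 2 mm. A picture is of the moment at which its call begins.
- order.job_done(): hands the job in, once; it reports no verdict.
The state is a dict: "clock": time; "joint_pos": joint angles; "joint_vel": joint speeds; "tau": joint torques, N m; "eef_pos": TCP position; "tool_rot": TCP orientation; "ft_force": force on the tool from outside, world axes, zero at the start; "ft_torque": the same for the moment, N m; "grip_width": finger opening in m.
Only numpy, scipy, OpenCV 4.12 (cv2) and the standard library are available. Lean on these libraries where they do the work, as an engineer would, in place of code of your own. Each camera call takes 0.05 s, during which the arm holds its last target.

## Working session

There is one attempt and no reset: what is moved stays moved. The work goes in short steps, Python scripts to look and compute and a tool call to move; the robot and the scene stay as the last step left them, time stands still between calls to the robot, and variables do not carry over. Pictures are saved under pics/ and viewed, and the job is handed in when it is done.

Besides the shell and the picture viewer there is one more tool, called after "Request:" in YAML: its name, and indented under it one key for each argument. send_rows: Moves the arm, as the interface text tells. Its arguments: {"type":"object","properties":{"increments":{"type":"array","items":{"type":"array","items":{"type":"array","items":{"type":"number"}}}},"hand":{"type":"number"}},"required":["increments"]}

```bash
mkdir -p pics
cat > h.py <<'E'
import numpy as np,cv2
from workcell import bot,viewer,order
def shot(n,f):
    c=viewer.camera(n); cv2.imwrite(f'pics/{f}.png',c['image'][:,:,::-1]); np.savez(f'pics/{f}.npz',**{k:np.asarray(v) for k,v in c.items()}); return c
def load(f): return dict(np.load(f'pics/{f}.npz'))
def R(c):
    r=np.asarray(c['rotation'],float)
    if r.size==4:
        from scipy.spatial.transform import Rotation as Q; return Q.from_quat(r).as_matrix()
    return r
def rays(c,uv):
    p=cv2.undistortPoints(np.array(uv,float).reshape(-1,1,2),c['camera_matrix'],c['dist']).reshape(-1,2)
    return np.c_[p,np.ones(len(p))]@R(c).T
def onplane(c,uv,z):
    d=rays(c,uv); e=c['eye']; return e+d*((z-e[2])/d[:,2])[:,None]
def depthpt(c,uv):
    uv=np.array(uv).reshape(-1,2); d=rays(c,uv); z=c['range_z'][uv[:,1].astype(int),uv[:,0].astype(int)]; return c['eye']+d*z[:,None]
def cloud(c):
    v,u=np.mgrid[0:480,0:640]; P=depthpt(c,np.c_[u.ravel(),v.ravel()]).reshape(480,640,3); P[c['range_z']==0]=np.nan; return P
E
python3 - <<'E'
from h import *
for n in ['scene','top','wrist']:
    c=shot(n,n+'0'); print(n,c['eye'],R(c).round(3).tolist(),c['dist'])
print(bot.get_obs())
E
```

```text
scene [ 0.86413832 -0.40867225  0.73690996] [[0.786, 0.441, -0.433], [0.618, -0.577, 0.534], [-0.014, -0.687, -0.727]] [-0.10667685  0.          0.          0.          0.        ]
top [0.47305315 0.04964799 0.7953053 ] [[-0.024, -0.999, 0.046], [-0.999, 0.025, 0.022], [-0.023, -0.046, -0.999]] [-0.00841357  0.          0.          0.          0.        ]
wrist [0.13547854 0.48865999 0.37282383] [[0.421, 0.859, 0.291], [0.907, -0.398, -0.138], [-0.003, 0.322, -0.947]] [-0.03963663  0.          0.          0.          0.        ]
{'clock': 0.15, 'joint_pos': array([ 1.13599371e+00,  2.41259427e-01,  4.04809356e-03,  1.33522426e+00,
       -1.61401648e-06,  1.57077170e+00]), 'joint_vel': array([ 0.00130245, -0.00030916,  0.00373268,  0.0019752 , -0.00079449,
        0.00067255]), 'tau': array([-1.14213301e-04, -3.72635472e+01,  2.52638930e+01,  1.23665988e-02,
        1.16375952e-05,  3.10387854e-06]), 'eef_pos': array([0.21042059, 0.4530554 , 0.24161322]), 'tool_rot': array([ 8.42973338e-01,  5.37954719e-01, -6.90504697e-04,  4.41588204e-04]), 'ft_force': array([0.06228748, 0.37003248, 0.0005685 ]), 'ft_torque': array([ 0.04237322,  0.0155369 , -0.03365178]), 'grip_width': 0.08547579510631285}
```

View pics/scene0.png

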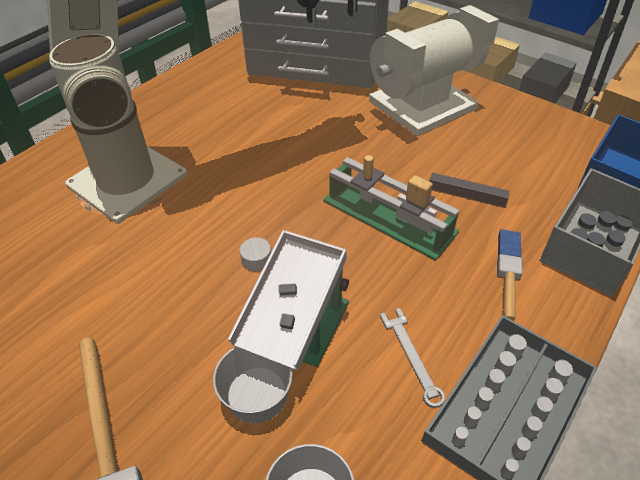

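View pics/top0.png

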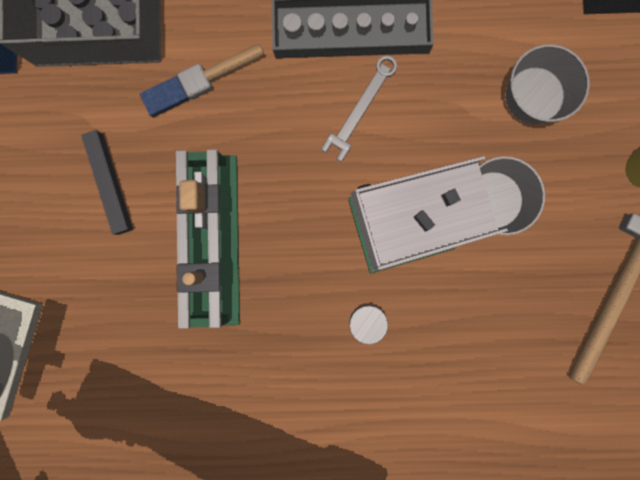

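View pics/wrist0.png

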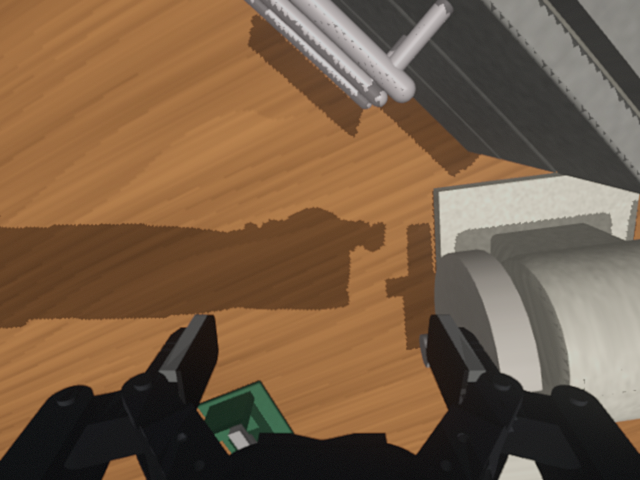

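The top view shows the wide grip block at (190,196), the narrow grip at (190,278) and the rack rails at columns 183 and 213. The tray is centred near (430,213), with offcuts at (451,197) (lower) and (424,220) (upper), and the used tin is at (508,195). Next I measure these.

Run:
```python
from h import *
T=load('top0');S=load('scene0')
hsvT=cv2.cvtColor(T['image'],cv2.COLOR_RGB2HSV);hsvS=cv2.cvtColor(S['image'],cv2.COLOR_RGB2HSV)
PT=cloud(T);PS=cloud(S)
def rep(name,P,box,zr,src):
    u0,v0,u1,v1=box; q=P[v0:v1,u0:u1].reshape(-1,3); q=q[(q[:,2]>zr[0])&(q[:,2]<zr[1])]
    xy=q[:,:2].astype(np.float32); r=cv2.minAreaRect(xy)
    print(name,src,len(q),'rect c',np.round(r[0],4),'size',np.round(r[1],4),'ang',round(r[2],2),'zmed',np.median(q[:,2]).round(4)); return q
rep('table',PT,(250,350,330,450),(-.05,.05),'T')
rep('gripW',PT,(175,175,215,215),(.105,.2),'T')
rep('gripW',PS,(395,170,445,225),(.105,.2),'S')
rep('gripN',PT,(175,262,215,295),(.105,.2),'T')
rep('guardW',PT,(170,170,230,225),(.06,.09),'T')
rep('rails',PT,(170,145,245,335),(.062,.074),'T')
for nm,P,b in (('T',PT,(485,150,550,240)),('S',PS,(205,335,300,425))):
    q=rep('tinrim',P,b,(.05,.075),nm)
    q=q[:,:2]; A=np.c_[2*q,np.ones(len(q))]; s=np.linalg.lstsq(A,(q**2).sum(1),rcond=None)[0]; print(' circle',s[:2],np.sqrt(s[2]+s[0]**2+s[1]**2))
# tray floor plane
u0,v0,u1,v1=375,185,480,245
q=PT[v0:v1,u0:u1].reshape(-1,3); q=q[np.isfinite(q[:,0])]
for k in range(6):
    A=np.c_[q[:,:2],np.ones(len(q))]; s=np.linalg.lstsq(A,q[:,2],rcond=None)[0]; r=q[:,2]-A@s; q=q[abs(r)<max(.0015,1.5*r.std())]
print('plane',s,'tilt',np.degrees(np.arctan(np.hypot(*s[:2]))),'uphill yaw',np.degrees(np.arctan2(s[1],s[0])),r.std(),len(q))
```

```text
table T 7979 rect c [0.2645 0.1292] size [0.1209 0.1501] ang 88.95 zmed -0.0006
gripW T 624 rect c [0.5643 0.2454] size [0.0246 0.04  ] ang 88.66 zmed 0.121
gripW S 372 rect c [0.5633 0.244 ] size [0.0408 0.0255] ang 3.22 zmed 0.121
gripN T 174 rect c [0.4542 0.2456] size [0.0165 0.017 ] ang 88.73 zmed 0.1205
guardW T 1355 rect c [0.568  0.2469] size [0.0626 0.0781] ang 88.7 zmed 0.0711
rails T 3085 rect c [0.5095 0.2465] size [0.2501 0.0614] ang 0.19 zmed 0.0696
tinrim T 923 rect c [ 0.5594 -0.1994] size [0.0877 0.1106] ang 87.59 zmed 0.0588
 circle [ 0.56054247 -0.19410135] 0.048831399672733825
tinrim S 1004 rect c [ 0.5587 -0.1929] size [0.1137 0.1018] ang 12.24 zmed 0.0613
 circle [ 0.55917182 -0.19396048] 0.050533336377929235
plane [-0.06200741  0.23752426  0.14436992] tilt 13.792491348453597 uphill yaw 104.63093658996965 0.0007663993792460792 4594
```

Run:
```python
from h import *
T=load('top0');S=load('scene0')
i=T['image'][120:290,330:570,::-1]; i2=T['image'][140:340,160:260,::-1]
a=cv2.resize(i,None,fx=3,fy=3,interpolation=cv2.INTER_CUBIC);cv2.imwrite('pics/trayz.png',a)
cv2.imwrite('pics/rackz.png',cv2.resize(i2,None,fx=3,fy=3,interpolation=cv2.INTER_CUBIC))
```

```text
(no output)
```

View pics/trayz.png

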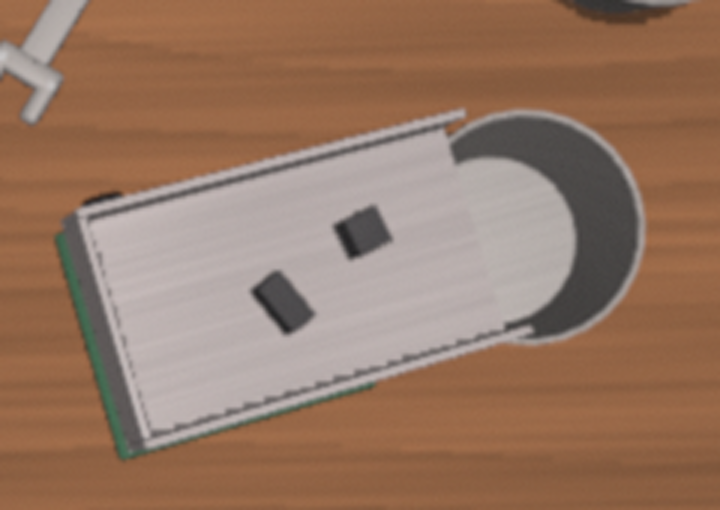

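View pics/rackz.png

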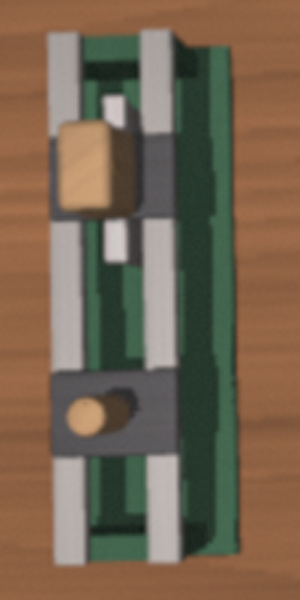

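Run:
```python
from h import *
T=load('top0');S=load('scene0');PT=cloud(T);PS=cloud(S)
z=lambda a:[(160+x/3,140+y/3) for x,y in a]
for a in ([(48,35),(54,563)],[(174,32),(182,560)],[(80,35),(86,563)],[(140,32),(147,560)]):
    p=onplane(T,z(a),.07); d=p[0]-p[1]; print(p[:,:2].round(4).tolist(),np.degrees(np.arctan2(d[1],d[0])).round(2))
# grip top corners by mask + plane 0.122 in both views
for n,c,b in(('T',T,(170,170,215,215)),('S',S,(395,170,445,225))):
    h=cv2.cvtColor(c['image'],cv2.COLOR_RGB2HSV); P=cloud(c); u0,v0,u1,v1=b
    m=(P[...,2]>.118); mm=np.zeros_like(m); mm[v0:v1,u0:u1]=m[v0:v1,u0:u1]
    v,u=np.nonzero(mm); p=onplane(c,np.c_[u,v],.122)[:,:2].astype(np.float32); print('grip',n,cv2.minAreaRect(p),p.mean(0))
# tray frame
s=np.array([-0.06200741,0.23752426,0.14436992]); nz=np.array([-s[0],-s[1],1]);nz/=np.linalg.norm(nz)
yw=np.radians(14.63); ex=np.array([np.cos(yw),np.sin(yw),0]); ey=np.cross(nz,ex)
# origin: guess center
xy=np.array([.5,-.1]); 
# height .095 line
o=np.array([.55,0,0]); o[1]=(.095-s[2]-s[0]*.55)/s[1]; o[2]=.095
print('o',o)
for n,P,b in(('T',PT,(340,140,560,285)),('S',PS,(200,220,360,380))):
    u0,v0,u1,v1=b; q=P[v0:v1,u0:u1].reshape(-1,3)-o; q=q[np.isfinite(q[:,0])]; L=np.c_[q@ex,q@ey,q@nz]
    f=L[(abs(L[:,2])<.003)&(abs(L[:,0])<.12)&(abs(L[:,1])<.13)]
    print(n,'floor x',np.percentile(f[:,0],[0.5,1,2,98,99,99.5]).round(4),'y',np.percentile(f[:,1],[0,.5,1,99,100]).round(4), 'z off',np.median(f[:,2]))
    w=L[(abs(L[:,2]-.022)<.003)&(abs(L[:,0])<.12)&(abs(L[:,1])<.13)]
    print('wall hist x',np.histogram(w[:,0],bins=np.arange(-.08,.081,.005)));print('wall y',w[:,1].min(),w[:,1].max())
    k=L[(abs(L[:,2]-.013)<.004)&(abs(L[:,0])<.04)&(abs(L[:,1])<.07)]
    lab=cv2.kmeans(k[:,:2].astype(np.float32),2,None,(3,50,1e-5),5,cv2.KMEANS_PP_CENTERS)
    for j in(0,1):
        kk=k[lab[1].ravel()==j]; print('offcut',len(kk),kk.mean(0).round(4),cv2.minAreaRect(kk[:,:2].astype(np.float32)))
```

```text
[[0.6327, 0.2761], [0.3847, 0.2759]] 0.06
[[0.6324, 0.2162], [0.3849, 0.2159]] 0.06
[[0.6322, 0.2609], [0.3844, 0.2609]] 0.0
[[0.6328, 0.2323], [0.3852, 0.2323]] 0.01
grip T ((0.5641880035400391, 0.24459151923656464), (0.023794112727046013, 0.03842001035809517), 89.32068634033203) [0.5642591  0.24508755]
grip S ((0.5645132660865784, 0.2420046329498291), (0.040149398148059845, 0.02834107168018818), 0.5422372817993164) [0.56430453 0.24260095]
o [ 0.55       -0.06427067  0.095     ]
T floor x [-0.0656 -0.0651 -0.0642  0.0307  0.0317  0.0321] y [-0.1298 -0.0967 -0.0955  0.0923  0.0933] z off 6.121391495910751e-06
wall hist x (array([  0,   4, 416,  13,  13,  15,  14,  15,  15,  14,  13,  14,  14,
        13,  13,  14,  12,  15,  13,  13,  13,  13, 330, 108,   0,   0,
         0,   0,   0,   0,   0,   0]), array([-8.0000000e-02, -7.5000000e-02, -7.0000000e-02, -6.5000000e-02,
       -6.0000000e-02, -5.5000000e-02, -5.0000000e-02, -4.5000000e-02,
       -4.0000000e-02, -3.5000000e-02, -3.0000000e-02, -2.5000000e-02,
       -2.0000000e-02, -1.5000000e-02, -1.0000000e-02, -5.0000000e-03,
   
[... 1214 characters left out ...]
5000000e-02, -1.0000000e-02, -5.0000000e-03,
        6.9388939e-17,  5.0000000e-03,  1.0000000e-02,  1.5000000e-02,
        2.0000000e-02,  2.5000000e-02,  3.0000000e-02,  3.5000000e-02,
        4.0000000e-02,  4.5000000e-02,  5.0000000e-02,  5.5000000e-02,
        6.0000000e-02,  6.5000000e-02,  7.0000000e-02,  7.5000000e-02,
        8.0000000e-02]))
wall y -0.09762540983765688 0.09304150379042836
offcut 211 [-0.0099  0.0146  0.0132] ((-0.0029503144323825836, 0.03277895599603653), (0.07509887963533401, 0.06992515921592712), 1.3763662576675415)
offcut 207 [ 0.0055 -0.0386  0.0143] ((0.007909813895821571, -0.036017682403326035), (0.05194822698831558, 0.06711626052856445), 0.17392171919345856)
```

```bash
cat >> h.py <<'E'
from scipy.spatial.transform import Rotation as Q
def plan(target,yawdeg,n,show=True):
    """n equal rows toward target; yaw = world angle of tool x"""
    o=bot.get_obs(); p=o['eef_pos']; m=Q.from_quat(o['tool_rot']).as_matrix(); yw=np.degrees(np.arctan2(m[1,0],m[0,0]))
    dy=(yawdeg-yw+180)%360-180; d=(np.array(target)-p)/n
    print('t',o['clock'],'pos',p.round(4),'yaw',yw.round(2),'F',o['ft_force'].round(2),'w',round(o['grip_width'],4),'j',o['joint_pos'].round(2))
    for i in range(n):
        a=np.radians(yw+dy*i/n); ex=np.array([np.cos(a),np.sin(a)]); ey=np.array([np.sin(a),-np.cos(a)])
        print([round(float(x),4) for x in (d[:2]@ex,d[:2]@ey,-d[2])]+[round(-dy/n,2)])
        if dy==0: break
E
python3 - <<'E'
from h import *
S=load('top0');P=cloud(S); 
q=P[280:480,0:60].reshape(-1,3); print('grinder',np.nanmin(q,0),np.nanmax(q,0)); S=load('scene0');q=cloud(S)[20:130,370:500].reshape(-1,3);q=q[q[:,2]>.1];print(np.nanmin(q,0),np.nanmax(q,0))
plan((.564,.2455,.25),90,16)
E
```

```text
grinder [ 0.14949208  0.48054973 -0.00530334] [0.45521135 0.57694901 0.13611147]
[0.14132969 0.48020776 0.10009236] [0.47147957 0.78080622 0.22440259]
t 0.15 pos [0.2104 0.4531 0.2416] yaw 65.09 F [0.06 0.37 0.  ] w 0.0855 j [ 1.14  0.24  0.    1.34 -0.    1.57]
[-0.0025, 0.0255, -0.0005, np.float64(-1.56)]
[-0.0031, 0.0254, -0.0005, np.float64(-1.56)]
[-0.0038, 0.0253, -0.0005, np.float64(-1.56)]
[-0.0045, 0.0252, -0.0005, np.float64(-1.56)]
[-0.0052, 0.0251, -0.0005, np.float64(-1.56)]
[-0.0059, 0.0249, -0.0005, np.float64(-1.56)]
[-0.0066, 0.0248, -0.0005, np.float64(-1.56)]
[-0.0072, 0.0246, -0.0005, np.float64(-1.56)]
[-0.0079, 0.0244, -0.0005, np.float64(-1.56)]
[-0.0086, 0.0242, -0.0005, np.float64(-1.56)]
[-0.0092, 0.0239, -0.0005, np.float64(-1.56)]
[-0.0099, 0.0237, -0.0005, np.float64(-1.56)]
[-0.0105, 0.0234, -0.0005, np.float64(-1.56)]
[-0.0111, 0.0231, -0.0005, np.float64(-1.56)]
[-0.0118, 0.0228, -0.0005, np.float64(-1.56)]
[-0.0124, 0.0224, -0.0005, np.float64(-1.56)]
```

Request:
send_rows:
  increments:
    - [[-0.02,0.018,-0.005,-3],[-0.02,0.022,-0.005,-3],[-0.015,0.025,0,-3],[-0.012,0.028,0,-3],[-0.01,0.028,0,-3],[-0.008,0.028,0,-3],[-0.006,0.028,0,-3],[-0.006,0.028,0,-3]]

```text
clock: 0.95
eef_pos: [0.3817, 0.3098, 0.2495]
tool_rot: [0.704, 0.71, -0.004, 0.0]
ft_force: [1.2, 0.2, -0.3]
grip_width: 0.0855
```

Run:
```python
from h import *
plan((.535,.2455,.24),90,8)
```

```text
t 0.95 pos [0.3817 0.3098 0.2495] yaw 90.53 F [ 1.2   0.22 -0.28] w 0.0855 j [ 0.68  0.23  0.01  1.36 -0.    0.67]
[-0.0082, 0.0191, 0.0012, np.float64(0.07)]
[-0.0082, 0.0191, 0.0012, np.float64(0.07)]
[-0.0082, 0.0191, 0.0012, np.float64(0.07)]
[-0.0082, 0.0191, 0.0012, np.float64(0.07)]
[-0.0081, 0.0191, 0.0012, np.float64(0.07)]
[-0.0081, 0.0191, 0.0012, np.float64(0.07)]
[-0.0081, 0.0191, 0.0012, np.float64(0.07)]
[-0.0081, 0.0191, 0.0012, np.float64(0.07)]
```

Request:
send_rows:
  increments:
    - [[-0.01,0.023,0,0.1],[-0.01,0.023,0,0.1],[-0.01,0.023,0,0.1],[-0.01,0.023,0,0.1],[-0.01,0.023,0,0.1],[-0.01,0.023,0,0],[-0.004,0.01,0,0],[0,0.005,0,0]]

```text
clock: 1.75
eef_pos: [0.5421, 0.2408, 0.2447]
tool_rot: [0.708, 0.706, -0.007, -0.001]
ft_force: [-0.6, -0.5, 0.5]
grip_width: 0.0857
```

Run:
```python
from h import *
shot('wrist','wrist1')
plan((.564,.2455,.24),90,8)
```

```text
t 1.8 pos [0.5425 0.241  0.2445] yaw 89.82 F [ 0.99  0.44 -0.34] w 0.0856 j [ 0.42  0.44  0.3   1.44 -0.    0.42]
[0.0006, 0.0027, 0.0006, np.float64(-0.02)]
[0.0006, 0.0027, 0.0006, np.float64(-0.02)]
[0.0006, 0.0027, 0.0006, np.float64(-0.02)]
[0.0006, 0.0027, 0.0006, np.float64(-0.02)]
[0.0006, 0.0027, 0.0006, np.float64(-0.02)]
[0.0006, 0.0027, 0.0006, np.float64(-0.02)]
[0.0006, 0.0027, 0.0006, np.float64(-0.02)]
[0.0006, 0.0027, 0.0006, np.float64(-0.02)]
```

View pics/wrist1.png

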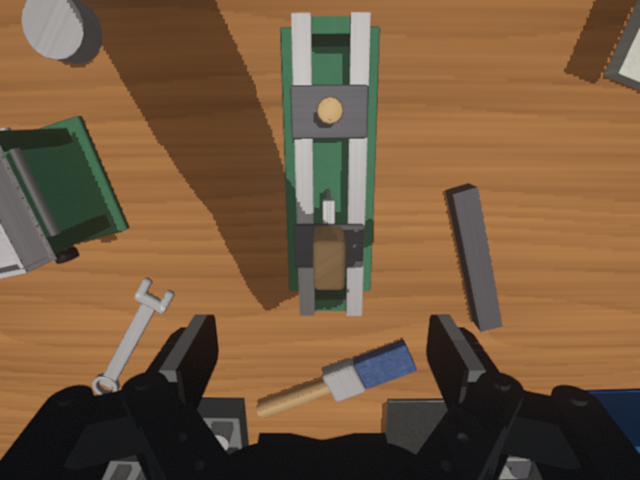

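The wrist view shows the wide grip block at about (329,259) and the narrow one at (330,110). The fingers are clear either side of the block.

Run:
```python
from h import *
c=load('wrist1'); P=cloud(c)
m=np.zeros((480,640),bool); m[215:300,300:360]=P[215:300,300:360,2]>.105
q=P[m]; r=cv2.minAreaRect(q[q[:,2]>.115][:,:2].astype(np.float32)); print(r,np.median(q[:,2]), 'top z',np.percentile(q[:,2],90))
v,u=np.nonzero(P[...,2]>.115); 
# triangulate grip top centre top-view vs wrist
T=load('top0');PT=cloud(T); mT=np.zeros((480,640),bool); mT[175:215,175:215]=PT[175:215,175:215,2]>.117
mw=m&(P[...,2]>.117)
def cen(mm): v,u=np.nonzero(mm); return (u.mean(),v.mean())
a,b=rays(T,[cen(mT)])[0],rays(c,[cen(mw)])[0]
A=np.c_[a,-b]; t=np.linalg.lstsq(A,c['eye']-T['eye'],rcond=None)[0]; print('tri',T['eye']+a*t[0],c['eye']+b*t[1])
rr=P[20:320,290:375].reshape(-1,3); rr=rr[abs(rr[:,2]-.07)<.004]; print('rails',cv2.minAreaRect(rr[:,:2].astype(np.float32)),np.median(rr[:,2]))
plan((.564,.2455,.107),90,8)
```

```text
((0.5630046129226685, 0.24521687626838684), (0.02371571585536003, 0.039584942162036896), 89.41669464111328) 0.12124591243244864 top z 0.12225100404253116
tri [0.5646453  0.24615089 0.11765347] [0.56343752 0.24503333 0.11716616]
rails ((0.5109924077987671, 0.24529094994068146), (0.24552056193351746, 0.06096456199884415), 0.01652253046631813) 0.06972505507051749
t 1.8 pos [0.5425 0.241  0.2445] yaw 89.82 F [ 0.99  0.44 -0.34] w 0.0856 j [ 0.42  0.44  0.3   1.44 -0.    0.42]
[0.0006, 0.0027, 0.0172, np.float64(-0.02)]
[0.0006, 0.0027, 0.0172, np.float64(-0.02)]
[0.0006, 0.0027, 0.0172, np.float64(-0.02)]
[0.0006, 0.0027, 0.0172, np.float64(-0.02)]
[0.0006, 0.0027, 0.0172, np.float64(-0.02)]
[0.0006, 0.0027, 0.0172, np.float64(-0.02)]
[0.0006, 0.0027, 0.0172, np.float64(-0.02)]
[0.0006, 0.0027, 0.0172, np.float64(-0.02)]
```

Request:
send_rows:
  increments:
    - [[0.004,0.015,0,0],[0,0.007,0.01,0],[0,0,0.02,0],[0,0,0.02,0],[0,0,0.01,0],[0,0,0,0],[0,0,0,0],[0,0,0,0]]

```text
clock: 2.6
eef_pos: [0.5589, 0.2481, 0.1814]
tool_rot: [0.706, 0.708, -0.008, -0.002]
ft_force: [0.1, -0.4, -0.6]
grip_width: 0.0855
```

Run:
```python
from h import *
plan((.5637,.2453,.092),90,1)
```

```text
t 2.6 pos [0.5589 0.2481 0.1814] yaw 90.2 F [ 0.12 -0.42 -0.61] w 0.0855 j [ 0.42  0.51  0.23  1.32 -0.    0.42]
[-0.0029, 0.0048, 0.0894, np.float64(0.2)]
```

Request:
send_rows:
  increments:
    - [[-0.003,0.006,0.015,0],[0,0.001,0.02,0],[0,0,0.02,0],[0,0,0.01,0],[0,0,0,0],[0,0,0,0],[0,0,0,0],[0,0,0,0]]

```text
clock: 3.4
eef_pos: [0.5703, 0.2449, 0.1173]
tool_rot: [0.706, 0.708, -0.003, 0.0]
ft_force: [0.2, 0.6, 0.3]
grip_width: 0.0854
```

Run:
```python
from h import *
plan((.5637,.2453,.092),90,1); print(Q.from_quat(bot.get_obs()['tool_rot']).as_matrix()[:,2])
```

```text
t 3.4 pos [0.5703 0.2449 0.1173] yaw 90.15 F [0.19 0.58 0.34] w 0.0854 j [ 0.41  0.56  0.15  1.17 -0.    0.4 ]
[0.0004, -0.0066, 0.0253, np.float64(0.15)]
[-0.00396207 -0.0043537  -0.99998267]
```

Request:
send_rows:
  increments:
    - [[0,-0.006,0.01,0],[0,0,0.01,0],[0,0,0.004,0],[0,0,0,0],[0,0,0,0],[0,0,0,0],[0,0,0,0],[0,0,0,0]]

```text
clock: 4.2
eef_pos: [0.5676, 0.2461, 0.0965]
tool_rot: [0.706, 0.708, 0.001, 0.002]
ft_force: [0.1, 0.2, 0.9]
grip_width: 0.0856
```

Run:
```python
from h import *
plan((.5637,.2453,.092),90,1); print(Q.from_quat(bot.get_obs()['tool_rot']).as_matrix()[:,2])
shot('scene','s2');plan((.5637,.2453,.092),90,1)
```

```text
t 4.2 pos [0.5676 0.2461 0.0965] yaw 90.15 F [0.14 0.23 0.92] w 0.0856 j [ 0.41  0.56  0.1   1.11 -0.    0.41]
[-0.0008, -0.0039, 0.0045, np.float64(0.15)]
[ 0.00392325 -0.00115854 -0.99999163]
t 4.25 pos [0.5676 0.2461 0.0965] yaw 90.15 F [ 0.66  0.14 -0.28] w 0.0856 j [ 0.41  0.56  0.1   1.11 -0.    0.41]
[-0.0008, -0.0039, 0.0045, np.float64(0.15)]
```

View pics/s2.png

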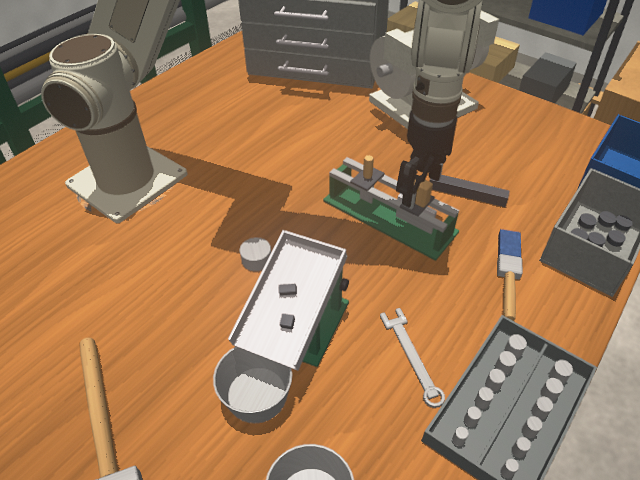

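The scene view shows the fingers straddling the wide grip at about (420,190). I'll make a small correction and close.

Request:
send_rows:
  increments:
    - [[-0.001,-0.004,0.004,0],[0,0,0,0],[0,0,0,0],[0,0,0,0],[0,0,0,0],[0,0,0,0],[0,0,0,0],[0,0,0,0]]

```text
clock: 5.05
eef_pos: [0.5633, 0.245, 0.0923]
tool_rot: [0.706, 0.708, 0.001, 0.002]
ft_force: [0.5, -0.3, 0.3]
grip_width: 0.0853
```

Request:
send_rows:
  hand: 1
  increments:
    - [[0,0,0,0],[0,0,0,0],[0,0,0,0],[0,0,0,0],[0,0,0,0],[0,0,0,0],[0,0,0,0],[0,0,0,0]]

```text
clock: 5.85
eef_pos: [0.5635, 0.245, 0.0925]
tool_rot: [0.706, 0.708, 0.001, 0.002]
ft_force: [-0.3, -0.3, 0.1]
grip_width: 0.0235
```

Run:
```python
from h import *
plan((.5637,.2453,.092),90,1); print(Q.from_quat(bot.get_obs()['tool_rot']).as_matrix()[:,2])
```

```text
t 5.85 pos [0.5635 0.245  0.0925] yaw 90.15 F [-0.31 -0.34  0.09] w 0.0235 j [ 0.41  0.56  0.08  1.09 -0.    0.41]
[0.0003, 0.0002, 0.0005, np.float64(0.15)]
[ 4.66055158e-03 -7.81200507e-04 -9.99988834e-01]
```

Request:
send_rows:
  increments:
    - [[0,0,-0.01,0],[0,0,-0.02,0],[0,0,-0.025,0],[0,0,-0.03,0],[0,0,-0.03,0],[0,0,-0.03,0],[0,0,-0.02,0],[0,0,0,0]]

```text
clock: 6.65
eef_pos: [0.5598, 0.2441, 0.2631]
tool_rot: [0.706, 0.708, -0.003, 0.0]
ft_force: [-0.0, -0.2, -1.6]
grip_width: 0.0235
```

Run:
```python
from h import *
shot('scene','s3')
# tray frame
t=np.radians(13.75);yw=np.radians(14.63)
ex=np.array([np.cos(yw),np.sin(yw),0]);h=np.array([-np.sin(yw),np.cos(yw),0]);ey=h*np.cos(t)+np.array([0,0,np.sin(t)])
O=np.array([.5338,-.0685,.095])
for y in(.05,-.103):
    e=O+ey*y; print(y,'edge',e.round(4),'TCP',(e+[0,0,.0785]).round(4))
e=O+ey*.05
plan((e[0],e[1],.25),104.63,8);print(Q.from_quat(bot.get_obs()['tool_rot']).as_matrix()[:,2])
```

```text
0.05 edge [ 0.5215 -0.0215  0.1069] TCP [ 0.5215 -0.0215  0.1854]
-0.103 edge [ 0.5591 -0.1653  0.0705] TCP [ 0.5591 -0.1653  0.149 ]
t 6.7 pos [0.5593 0.2439 0.2614] yaw 90.16 F [ 1.08 -0.32 -2.07] w 0.0232 j [ 0.41  0.47  0.38  1.49 -0.    0.41]
[-0.0332, -0.0048, 0.0014, np.float64(-1.81)]
[-0.033, -0.0059, 0.0014, np.float64(-1.81)]
[-0.0328, -0.0069, 0.0014, np.float64(-1.81)]
[-0.0326, -0.0079, 0.0014, np.float64(-1.81)]
[-0.0323, -0.009, 0.0014, np.float64(-1.81)]
[-0.032, -0.01, 0.0014, np.float64(-1.81)]
[-0.0317, -0.011, 0.0014, np.float64(-1.81)]
[-0.0313, -0.012, 0.0014, np.float64(-1.81)]
[-0.00615815 -0.00544319 -0.99996622]
```

View pics/s3.png

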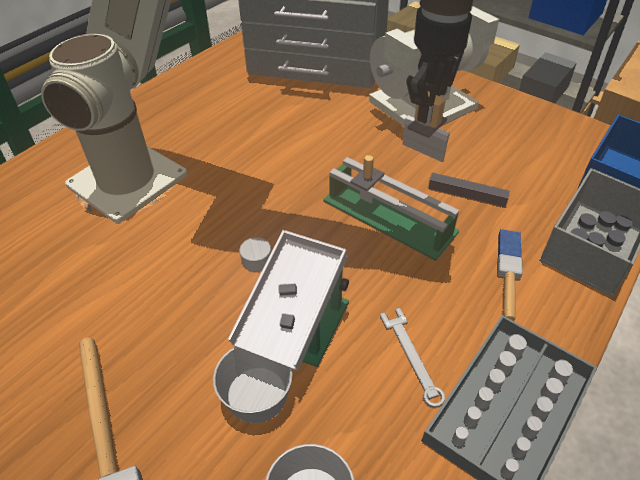

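The scraper is out of the rack and hanging upright, with its blade at about (428,140). Next it goes above the tray's upper end.

Request:
send_rows:
  increments:
    - [[-0.03,-0.005,0,-1.8],[-0.03,-0.006,0,-1.8],[-0.032,-0.007,0,-1.8],[-0.032,-0.008,0,-1.8],[-0.032,-0.009,0,-1.8],[-0.03,-0.01,0,-1.8],[-0.028,-0.01,0,-1.8],[-0.02,-0.008,0,-1.8]]

```text
clock: 7.5
eef_pos: [0.5146, -0.0021, 0.2473]
tool_rot: [0.604, 0.796, -0.013, -0.01]
ft_force: [0.9, 0.5, -2.2]
grip_width: 0.0233
```

Run:
```python
from h import *
plan((.5215,-.0215,.22),104.63,4);print(Q.from_quat(bot.get_obs()['tool_rot']).as_matrix()[:,2])
```

```text
t 7.5 pos [ 0.5146 -0.0021  0.2473] yaw 105.61 F [ 0.93  0.46 -2.16] w 0.0233 j [ 0.    0.29  0.09  1.4  -0.01 -0.27]
[-0.0051, 0.0004, 0.0068, np.float64(0.24)]
[-0.0051, 0.0004, 0.0068, np.float64(0.24)]
[-0.0051, 0.0004, 0.0068, np.float64(0.24)]
[-0.0051, 0.0004, 0.0068, np.float64(0.24)]
[-0.03110379 -0.00923152 -0.99947353]
```

Request:
send_rows:
  increments:
    - [[-0.005,0,0.003,0.3],[-0.005,0,0.003,0.3],[-0.004,0,0.003,0.3],[-0.004,0,0.003,0],[0,0,0,0],[0,0,0,0],[0,0,0,0],[0,0,0,0]]

```text
clock: 8.3
eef_pos: [0.5164, -0.0199, 0.2288]
tool_rot: [0.611, 0.791, -0.016, -0.014]
ft_force: [-0.5, -0.1, -2.3]
grip_width: 0.0235
```

Run:
```python
from h import *
shot('scene','s4');shot('top','t4')
plan((.5215,-.0215,.22),104.63,1);print(Q.from_quat(bot.get_obs()['tool_rot']).as_matrix()[:,2])
```

```text
t 8.4 pos [ 0.5164 -0.0201  0.2289] yaw 104.58 F [ 0.13  0.31 -1.34] w 0.0233 j [-0.03  0.31  0.07  1.36 -0.01 -0.29]
[-0.0027, 0.0046, 0.0089, np.float64(-0.05)]
[-0.04095493 -0.00800796 -0.9991289 ]
```

View pics/s4.png

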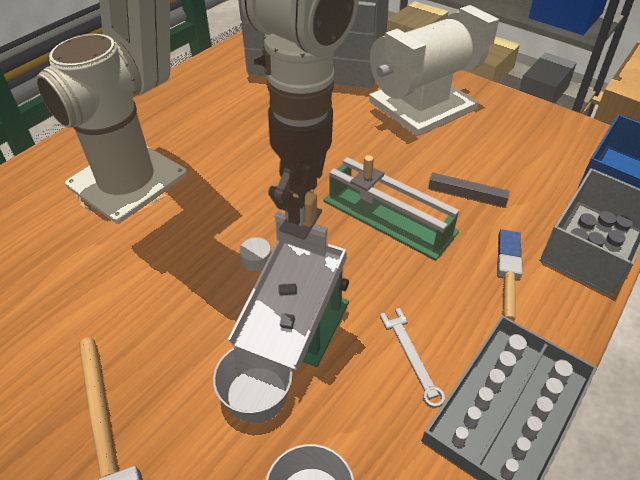

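View pics/t4.png

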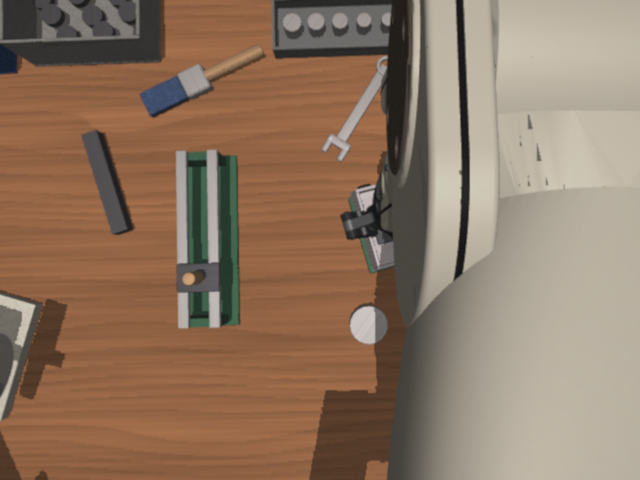

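```bash
cat >> h.py <<'E'
tt=np.radians(13.75);yw_=np.radians(14.63)
EX=np.array([np.cos(yw_),np.sin(yw_),0]);HY=np.array([-np.sin(yw_),np.cos(yw_),0]);EY=HY*np.cos(tt)+np.array([0,0,np.sin(tt)]);EZ=np.cross(EX,EY)
O=np.array([.5338,-.0685,.095])
def edge(ty=None,clear=0.0):
    o=bot.get_obs(); m=Q.from_quat(o['tool_rot']).as_matrix(); p=o['eef_pos']
    e=p+m@[0,0,.0785]; d=e-O; L=np.array([d@EX,d@EY,d@EZ])
    y=np.degrees(np.arctan2(m[1,0],m[0,0]))
    cr=[]
    for s in(-.039,.039):
        dd=p+m@[0,s,.0785]-O; cr.append(round(float(dd@EZ)*1000,1))
    print('t',round(o['clock'],2),'edge tray mm',(L*1000).round(1),'corner z',cr,'yaw err',round(y-104.63,2),'toolz',m[:,2].round(3),'F',o['ft_force'].round(1),'w',round(o['grip_width'],4))
    if ty is not None:
        tgt=O+EY*ty+EZ*clear; print(' total tool shift to target',(m.T@(tgt-e)).round(4),'turn',round(y-104.63,2))
E
python3 - <<'E'
from h import *
edge(.05,.02);edge(.045,.003)
E
```

```text
t 8.4 edge tray mm [-7.9 63.2 41.6] corner z [43.2, 40.1] yaw err -0.05 toolz [-0.041 -0.008 -0.999] F [ 0.1  0.3 -1.3] w 0.0233
 total tool shift to target [-0.0077  0.0089  0.0238] turn -0.05
t 8.4 edge tray mm [-7.9 63.2 41.6] corner z [43.2, 40.1] yaw err -0.05 toolz [-0.041 -0.008 -0.999] F [ 0.1  0.3 -1.3] w 0.0233
 total tool shift to target [-0.0086  0.0097  0.0415] turn -0.05
```

Request:
send_rows:
  increments:
    - [[-0.004,0.005,0.003,0],[-0.004,0.004,0.005,0],[0,0,0.006,0],[0,0,0.006,0],[0,0,0.003,0],[0,0,0,0],[0,0,0,0],[0,0,0,0]]

```text
clock: 9.2
eef_pos: [0.5267, -0.0263, 0.2029]
tool_rot: [0.612, 0.791, -0.016, -0.014]
ft_force: [0.0, -0.0, -0.9]
grip_width: 0.0231
```

Run:
```python
from h import *
edge(.045,.003)
```

```text
t 9.2 edge tray mm [ 0.5 48.6 18.4] corner z [20.0, 16.8] yaw err -0.06 toolz [-0.042 -0.008 -0.999] F [ 0.  -0.  -0.9] w 0.0231
 total tool shift to target [0.0001 0.0002 0.0159] turn -0.06
```

Well aligned, so I lower it to the floor.

Request:
send_rows:
  increments:
    - [[0,0,0.005,0],[0,0,0.004,0],[0,0,0.003,0],[0,0,0.002,0],[0,0,0,0],[0,0,0,0],[0,0,0,0],[0,0,0,0]]

```text
clock: 10.0
eef_pos: [0.5264, -0.0263, 0.1883]
tool_rot: [0.611, 0.791, -0.016, -0.014]
ft_force: [0.1, -1.3, -1.5]
grip_width: 0.0234
```

```bash
python3 - <<'E'
from h import *
edge(.045,.002);shot('scene','s5')
E
python3 -c "
import cv2;i=cv2.imread('pics/s5.png')[170:430,190:400];cv2.imwrite('pics/s5z.png',cv2.resize(i,None,fx=2.3,fy=2.3))"
```

```text
t 10.0 edge tray mm [ 0.3 45.2  4.2] corner z [5.8, 2.7] yaw err -0.05 toolz [-0.041 -0.008 -0.999] F [ 0.1 -1.3 -1.5] w 0.0234
 total tool shift to target [ 0.0003 -0.0002  0.0022] turn -0.05
```

View pics/s5z.png

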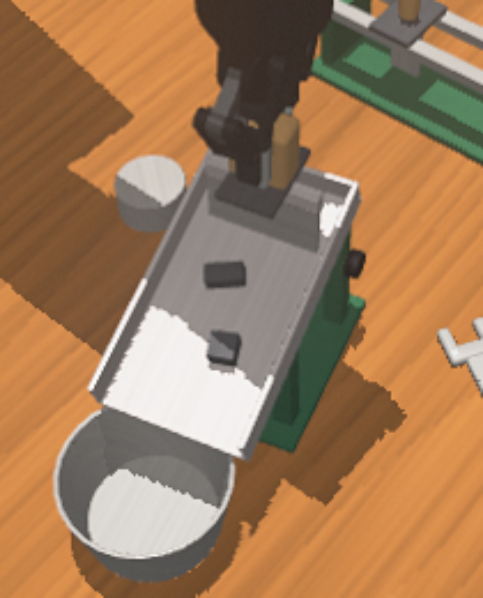

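The zoomed view shows the blade inside the tray above both offcuts: its edge runs about (210,205)–(320,245), and the offcuts are at (225,274) and (223,348). I start the sweep in short segments.

Request:
send_rows:
  increments:
    - [[0,0,0.002,0],[-0.006,0,0.0015,0],[-0.008,0,0.002,0],[-0.008,0,0.002,0],[-0.008,0,0.002,0],[-0.008,0,0.002,0],[0,0,0,0],[0,0,0,0]]

```text
clock: 10.85
eef_pos: [0.5371, -0.0676, 0.1761]
tool_rot: [0.612, 0.79, -0.015, -0.013]
ft_force: [-0.2, 0.9, -1.1]
grip_width: 0.0233
```

```bash
python3 - <<'E'
from h import *
edge(-.02,.002);shot('scene','s6')
E
python3 -c "
import cv2;i=cv2.imread('pics/s6.png')[170:430,190:400];cv2.imwrite('pics/s6z.png',cv2.resize(i,None,fx=2.3,fy=2.3))"
```

```text
t 10.85 edge tray mm [0.3 0.8 2.5] corner z [4.0, 1.0] yaw err -0.14 toolz [-0.039 -0.008 -0.999] F [-0.2  0.9 -1.1] w 0.0233
 total tool shift to target [-0.0201 -0.      0.0054] turn -0.14
```

View pics/s6z.png

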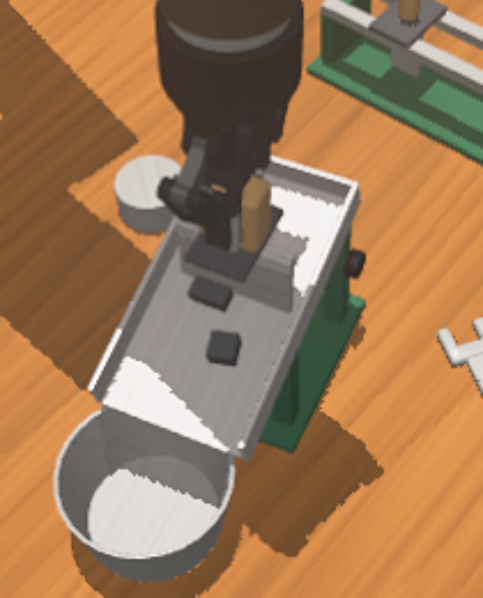

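The upper offcut now rides against the blade at (210,294), and the lower one is at (223,348). I continue the sweep.

Request:
send_rows:
  increments:
    - [[-0.006,0,0.0015,0],[-0.008,0,0.002,0],[-0.008,0,0.002,0],[-0.008,0,0.002,0],[-0.008,0,0.002,0],[-0.008,0,0.002,0],[-0.005,0,0.001,0],[0,0,0,0]]

```text
clock: 11.7
eef_pos: [0.5505, -0.121, 0.1625]
tool_rot: [0.612, 0.791, -0.015, -0.013]
ft_force: [-0.7, -0.4, -0.5]
grip_width: 0.0236
```

```bash
python3 - <<'E'
from h import *
edge(-.103,.001);shot('scene','s7')
E
python3 -c "
import cv2;i=cv2.imread('pics/s7.png')[170:430,190:400];cv2.imwrite('pics/s7z.png',cv2.resize(i,None,fx=2.3,fy=2.3))"
```

```text
t 11.7 edge tray mm [ -0.2 -55.9   2.5] corner z [3.9, 1.0] yaw err -0.09 toolz [-0.039 -0.008 -0.999] F [-0.7 -0.4 -0.5] w 0.0236
 total tool shift to target [-0.0454  0.0007  0.0125] turn -0.09
```

View pics/s7z.png

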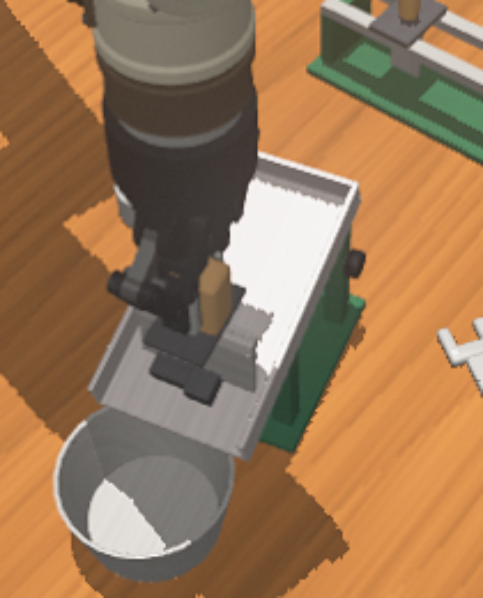

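Both offcuts are against the blade at about (180,375) and (203,385), and the tray behind it is clean. I now push them over the lip.

Request:
send_rows:
  increments:
    - [[-0.006,0,0.0015,0],[-0.007,0,0.0018,0],[-0.007,0,0.0018,0],[-0.007,0,0.0018,0],[-0.006,0,0.0015,0],[-0.006,0,0.0013,0],[-0.004,0,0.001,0],[0,0,0,0]]

```text
clock: 12.55
eef_pos: [0.5616, -0.1659, 0.1506]
tool_rot: [0.611, 0.791, -0.015, -0.013]
ft_force: [-1.2, 0.4, -2.6]
grip_width: 0.0231
```

```bash
python3 - <<'E'
from h import *
edge(-.106,.002);shot('scene','s8')
E
python3 -c "
import cv2;i=cv2.imread('pics/s8.png')[170:430,190:400];cv2.imwrite('pics/s8z.png',cv2.resize(i,None,fx=2.3,fy=2.3))"
```

```text
t 12.55 edge tray mm [  -0.9 -103.7    1.9] corner z [3.4, 0.4] yaw err -0.04 toolz [-0.039 -0.008 -0.999] F [-1.2  0.4 -2.6] w 0.0231
 total tool shift to target [-0.0023  0.0009  0.0004] turn -0.04
```

View pics/s8z.png

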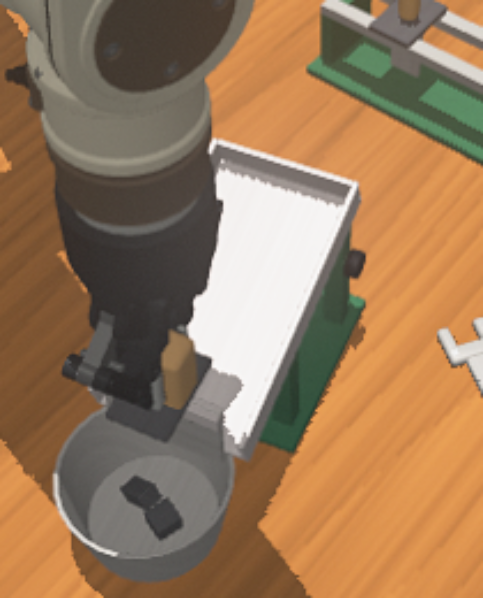

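Both offcuts lie in the tin at about (140,490) and (163,517), and the tray is empty. I lift clear and go back to the rack.

Request:
send_rows:
  increments:
    - [[0,0,-0.01,0],[0,0,-0.015,0],[0,0,-0.02,0],[0,0,-0.02,0],[0,0,-0.02,0],[0,0,-0.015,0],[0.01,0,0,0],[0.01,0,0,0]]

```text
clock: 13.4
eef_pos: [0.5597, -0.1433, 0.2578]
tool_rot: [0.611, 0.791, -0.015, -0.013]
ft_force: [-0.2, -0.2, -2.6]
grip_width: 0.0233
```

Run:
```python
from h import *
plan((.564,.2455,.25),90,16); edge()
```

```text
t 13.4 pos [ 0.5597 -0.1433  0.2578] yaw 104.64 F [-0.2  -0.17 -2.58] w 0.0233 j [-0.24  0.42  0.3   1.49 -0.02 -0.5 ]
[0.0234, 0.0064, 0.0005, np.float64(0.92)]
[0.0235, 0.006, 0.0005, np.float64(0.92)]
[0.0236, 0.0057, 0.0005, np.float64(0.92)]
[0.0237, 0.0053, 0.0005, np.float64(0.92)]
[0.0238, 0.0049, 0.0005, np.float64(0.92)]
[0.0239, 0.0045, 0.0005, np.float64(0.92)]
[0.0239, 0.0041, 0.0005, np.float64(0.92)]
[0.024, 0.0037, 0.0005, np.float64(0.92)]
[0.0241, 0.0034, 0.0005, np.float64(0.92)]
[0.0241, 0.003, 0.0005, np.float64(0.92)]
[0.0242, 0.0026, 0.0005, np.float64(0.92)]
[0.0242, 0.0022, 0.0005, np.float64(0.92)]
[0.0242, 0.0018, 0.0005, np.float64(0.92)]
[0.0243, 0.0014, 0.0005, np.float64(0.92)]
[0.0243, 0.001, 0.0005, np.float64(0.92)]
[0.0243, 0.0007, 0.0005, np.float64(0.92)]
t 13.4 edge tray mm [  3.  -56.4 100.7] corner z [102.2, 99.1] yaw err 0.01 toolz [-0.039 -0.008 -0.999] F [-0.2 -0.2 -2.6] w 0.0233
```

Request:
send_rows:
  increments:
    - [[0.02,0.006,0,0.9],[0.024,0.006,0,0.9],[0.024,0.006,0,0.9],[0.024,0.005,0,0.9],[0.024,0.005,0,0.9],[0.024,0.005,0,0.9],[0.024,0.004,0,0.9],[0.024,0.004,0,0.9]]

```text
clock: 14.2
eef_pos: [0.554, 0.0619, 0.2491]
tool_rot: [0.661, 0.75, -0.02, -0.018]
ft_force: [-0.5, 0.3, -2.6]
grip_width: 0.0231
```

Run:
```python
from h import *
plan((.564,.2455,.25),90,8);print(Q.from_quat(bot.get_obs()['tool_rot']).as_matrix()[:,2])
```

```text
t 14.2 pos [0.554  0.0619 0.2491] yaw 97.25 F [-0.48  0.32 -2.6 ] w 0.0231 j [ 0.11  0.4   0.24  1.47 -0.   -0.02]
[0.0226, 0.0041, -0.0001, np.float64(0.91)]
[0.0227, 0.0038, -0.0001, np.float64(0.91)]
[0.0227, 0.0034, -0.0001, np.float64(0.91)]
[0.0228, 0.0031, -0.0001, np.float64(0.91)]
[0.0228, 0.0027, -0.0001, np.float64(0.91)]
[0.0229, 0.0023, -0.0001, np.float64(0.91)]
[0.0229, 0.002, -0.0001, np.float64(0.91)]
[0.0229, 0.0016, -0.0001, np.float64(0.91)]
[-0.05375607 -0.00642036 -0.99853346]
```

Request:
send_rows:
  increments:
    - [[0.022,0.005,0,0.9],[0.023,0.004,0,0.9],[0.023,0.004,0,0.9],[0.023,0.004,0,0.9],[0.023,0.003,0,0.9],[0.022,0.003,0,0.9],[0.02,0.002,0,0.9],[0.01,0.002,0,0.9]]

```text
clock: 15.0
eef_pos: [0.5559, 0.2444, 0.238]
tool_rot: [0.704, 0.709, -0.029, -0.022]
ft_force: [0.7, -0.2, -2.2]
grip_width: 0.023
```

Request:
send_rows:
  increments:
    - [[0,0,0,0],[0,0,0,0],[0,0,0,0],[0,0,0,0],[0,0,0,0],[0,0,0,0],[0,0,0,0],[0,0,0,0]]

```text
clock: 15.8
eef_pos: [0.5526, 0.2438, 0.2356]
tool_rot: [0.704, 0.709, -0.032, -0.023]
ft_force: [-0.4, 0.3, -2.3]
grip_width: 0.0232
```

Run:
```python
from h import *
plan((.564,.2455,.22),90,1);print(Q.from_quat(bot.get_obs()['tool_rot']).as_matrix()[:,2]);shot('scene','s9')
```

```text
t 15.8 pos [0.5526 0.2438 0.2356] yaw 90.48 F [-0.41  0.34 -2.35] w 0.0232 j [0.41 0.52 0.39 1.52 0.02 0.4 ]
[0.0016, 0.0114, 0.0156, np.float64(0.48)]
[-0.07695551 -0.01341097 -0.99694433]
```

View pics/s9.png

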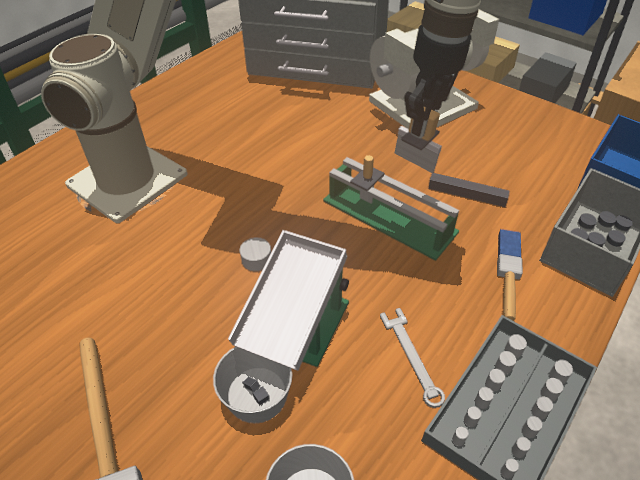

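The scene view shows the scraper above its place, slightly tilted (about 4.5° along the rails), with both offcuts in the tin at (256,390). I correct the position and lower in stages.

Request:
send_rows:
  increments:
    - [[0.001,0.006,0.01,0.2],[0.001,0.006,0.01,0.2],[0,0.002,0.015,0],[0,0.001,0.015,0],[0,0.001,0.015,0],[0,0,0,0],[0,0,0,0],[0,0,0,0]]

```text
clock: 16.65
eef_pos: [0.5657, 0.245, 0.1616]
tool_rot: [0.707, 0.706, -0.033, -0.023]
ft_force: [-0.7, -0.6, -2.4]
grip_width: 0.0231
```

```bash
cat >> h.py <<'E'
def rk(z):
    o=bot.get_obs(); m=Q.from_quat(o['tool_rot']).as_matrix(); p=o['eef_pos']
    g=p+m@[0,0,-.0065]; e=p+m@[0,0,.0785]
    print('t',o['clock'],'grip',g.round(4),'edge',e.round(4),'guard under',(p+m@[0,0,.0225]).round(4),'toolz',m[:,2].round(3),'F',o['ft_force'].round(1),'yaw',np.degrees(np.arctan2(m[1,0],m[0,0])).round(2))
    print(' shift',(m.T@(np.array([.5637,.2453,z])-(p+m@[0,0,.0225]))).round(4))
E
python3 - <<'E'
from h import *
rk(.070)
E
```

```text
t 16.65 grip [0.5662 0.2451 0.168 ] edge [0.5594 0.2438 0.0833] guard under [0.5639 0.2446 0.1391] toolz [-0.08  -0.015 -0.997] F [-0.7 -0.6 -2.4] yaw 90.0
 shift [0.0017 0.0053 0.0689]
```

Request:
send_rows:
  increments:
    - [[0.001,0.001,0.012,0],[0.001,0.001,0.012,0],[0,0.001,0.012,0],[0,0.001,0.01,0],[0,0.001,0.008,0],[0,0,0.004,0],[0,0,0,0],[0,0,0,0]]

```text
clock: 17.45
eef_pos: [0.5667, 0.2466, 0.099]
tool_rot: [0.707, 0.706, -0.033, -0.023]
ft_force: [-0.9, 0.6, -2.6]
grip_width: 0.0237
```

```bash
python3 - <<'E'
from h import *
rk(.070);shot('scene','s10')
E
python3 -c "
import cv2;i=cv2.imread('pics/s10.png')[80:280,290:500];cv2.imwrite('pics/s10z.png',cv2.resize(i,None,fx=2.5,fy=2.5))"
```

```text
t 17.45 grip [0.5672 0.2467 0.1055] edge [0.5606 0.2455 0.0207] guard under [0.565  0.2463 0.0765] toolz [-0.078 -0.014 -0.997] F [-0.9  0.6 -2.6] yaw 90.0
 shift [-0.0009 -0.0008  0.0066]
```

View pics/s10z.png

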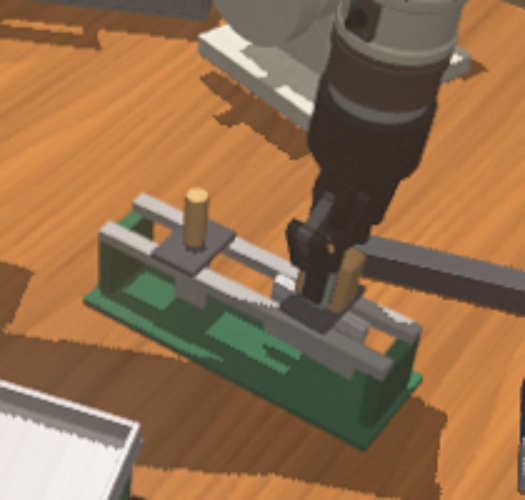

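The blade is in the gap and the guard at (320,303) sits just above the rails. I lower it gently to contact.

Request:
send_rows:
  increments:
    - [[-0.001,-0.001,0.002,0],[0,0,0.002,0],[0,0,0.001,0],[0,0,0.001,0],[0,0,0,0],[0,0,0,0],[0,0,0,0],[0,0,0,0]]

```text
clock: 18.3
eef_pos: [0.5664, 0.2459, 0.0947]
tool_rot: [0.707, 0.706, -0.031, -0.022]
ft_force: [-0.5, 0.2, -1.6]
grip_width: 0.0233
```

Run:
```python
from h import *
rk(.070)
```

```text
t 18.3 grip [0.5669 0.246  0.1012] edge [0.5605 0.2449 0.0164] guard under [0.5647 0.2456 0.0722] toolz [-0.074 -0.013 -0.997] F [-0.5  0.2 -1.6] yaw 89.99
 shift [-0.0003 -0.0008  0.0023]
```

Request:
send_rows:
  increments:
    - [[0,-0.001,0.001,0],[0,0,0.001,0],[0,0,0.001,0],[0,0,0,0],[0,0,0,0],[0,0,0,0],[0,0,0,0],[0,0,0,0]]

```text
clock: 19.1
eef_pos: [0.5659, 0.246, 0.0941]
tool_rot: [0.707, 0.706, -0.029, -0.021]
ft_force: [-0.4, -0.5, 0.8]
grip_width: 0.0228
```

Request:
send_rows:
  hand: 0
  increments:
    - [[0,0,0,0],[0,0,0,0],[0,0,0,0],[0,0,0,0],[0,0,0,0],[0,0,0,0],[0,0,0,0],[0,0,0,0]]

```text
clock: 19.9
eef_pos: [0.5661, 0.2464, 0.0932]
tool_rot: [0.707, 0.706, -0.029, -0.021]
ft_force: [0.5, 0.0, 0.1]
grip_width: 0.0426
```

```bash
python3 - <<'E'
from h import *
rk(.070);c=shot('scene','s11');print(bot.get_obs()['grip_width'])
E
python3 -c "
import cv2;i=cv2.imread('pics/s11.png')[80:280,290:500];cv2.imwrite('pics/s11z.png',cv2.resize(i,None,fx=2.5,fy=2.5))"
```

```text
t 19.9 grip [0.5665 0.2465 0.0996] edge [0.5605 0.2455 0.0149] guard under [0.5645 0.2461 0.0707] toolz [-0.071 -0.011 -0.997] F [0.5 0.  0.1] yaw 90.0
 shift [-0.0008 -0.0007  0.0008]
0.04230122011419507
```

View pics/s11z.png

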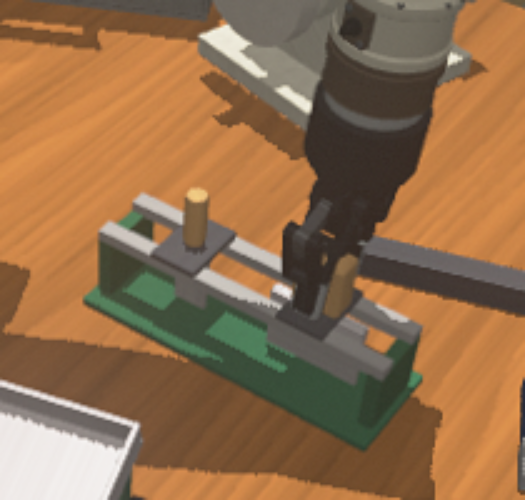

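Released, and the grip stands at (343,285) with the guard flat on the rails. I open fully and withdraw upward.

Request:
send_rows:
  hand: -1
  increments:
    - [[0,0,0,0],[0,0,0,0],[0,0,0,0],[0,0,0,0],[0,0,0,0],[0,0,-0.005,0],[0,0,-0.01,0],[0,0,-0.015,0]]

```text
clock: 20.75
eef_pos: [0.5667, 0.246, 0.1225]
tool_rot: [0.707, 0.706, -0.032, -0.022]
ft_force: [-0.0, 0.4, -0.5]
grip_width: 0.0854
```

Request:
send_rows:
  increments:
    - [[0,0,-0.02,0],[0,0,-0.02,0],[0,0,-0.025,0],[0,0,-0.025,0],[0,0,-0.02,0],[0,-0.02,-0.01,0],[0,-0.02,0,0],[0,0,0,0]]

```text
clock: 21.55
eef_pos: [0.5377, 0.2482, 0.2605]
tool_rot: [0.707, 0.706, -0.026, -0.02]
ft_force: [0.4, -0.3, -1.0]
grip_width: 0.0858
```

```bash
python3 - <<'E'
from h import *
rk(.070);S=shot('scene','s12');T=shot('top','t12')
for n,c,b in(('T',T,(170,170,215,215)),('S',S,(395,170,445,225))):
    P=cloud(c); u0,v0,u1,v1=b; q=P[v0:v1,u0:u1].reshape(-1,3); q=q[(q[:,2]>.117)&(q[:,2]<.14)]
    print(n,len(q),cv2.minAreaRect(q[:,:2].astype(np.float32)),np.median(q[:,2]),np.ptp(q[:,2]))
P=cloud(S)[335:425,205:300].reshape(-1,3);q=P[abs(P[:,2]-.0625)<.0125];A=np.c_[2*q[:,:2],np.ones(len(q))];s=np.linalg.lstsq(A,(q[:,:2]**2).sum(1),rcond=None)[0];print('tin',s[:2])
h=S['image'][370:410,235:280].max(2)<80; v,u=np.nonzero(h); p=cloud(S)[370:410,235:280][h]; print('dark px',len(p),np.median(p,0),p.min(0),p.max(0))
E
python3 -c "
import cv2;i=cv2.imread('pics/s12.png')[130:430,200:480];cv2.imwrite('pics/s12z.png',cv2.resize(i,None,fx=2,fy=2))"
```

```text
t 21.55 grip [0.5381 0.2483 0.2669] edge [0.5326 0.2476 0.1821] guard under [0.5362 0.248  0.238 ] toolz [-0.064 -0.008 -0.998] F [ 0.4 -0.3 -1. ] yaw 89.94
 shift [-0.0014  0.0382  0.1659]
T 29 ((0.5471498370170593, 0.245970219373703), (0.005629195831716061, 0.022690966725349426), 9.534103393554688) 0.11976345743668015 0.005391463883329006
S 240 ((0.5643573999404907, 0.24498727917671204), (0.024924365803599358, 0.04027180373668671), 88.23372650146484) 0.1222958795431553 0.007843208767510101
tin [ 0.55923622 -0.19378948]
dark px 184 [nan nan nan] [nan nan nan] [nan nan nan]
```

View pics/s12z.png

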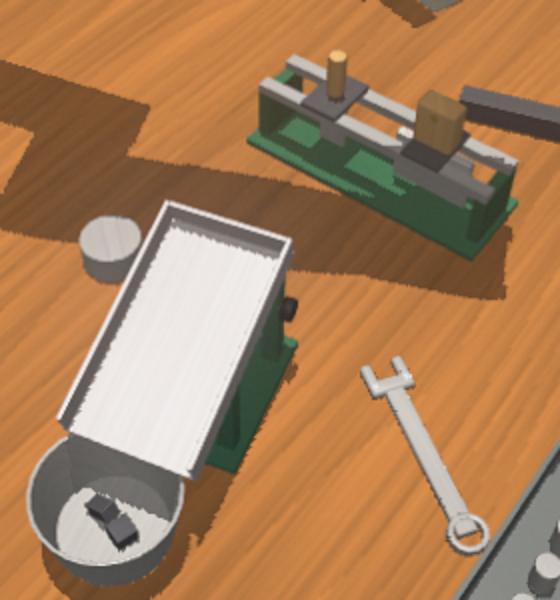

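View pics/t12.png

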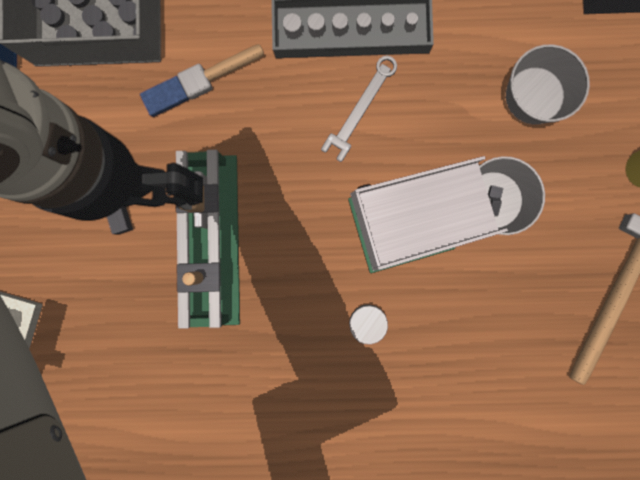

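The scraper hangs upright in its own place at (0.5644, 0.245), with its top at 0.122 m. The tin has not moved: (0.5592, −0.1938) against (0.5592, −0.1940) before. Both offcuts lie on its floor, at (101,507) and (121,532) in the zoom. The gripper is clear, so I hand the job in.

Run:
```python
from h import *
print(order.job_done())
```

```text
the job is handed in; nothing more can be done
None
```

I swept both offcuts over the lip into the tin with the scraper's blade, hung the scraper back in its own place in the rack, and handed the job in at about 22 s. No verdict came back.

- **Scraper:** The last scene view puts its grip at (0.564, 0.245) with its top at 0.122 m, within about 1–3 mm of where it hung at the start, and it looks upright. The last top view had the gripper over the grip, so this rests on the scene view alone.
- **Tin:** The rim fit moved by less than 1 mm, from (0.5592, −0.1940) to (0.5592, −0.1938).
- **Offcuts:** Both lie on the tin's floor in the scene and top views, and the tray is empty. The numeric depth check on them failed because it had no valid readings, so this check is by eye.
- **Contact:** Forces seen at the checks stayed below about 3 N, and the fingers never came near the offcuts.
- **Tool tilt:** The tool drifted up to about 4.5° from vertical while carrying the scraper. It was about 2.3° during the sweep, so one end of the blade edge rode about 1 mm above the tray floor and the other about 4 mm. At the rack, the guard settled level on the rails once released.

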